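# Bring the dessert dish round on the click-stop stand and hold it for dusting

## Robot

A 6-joint arm with a two-finger parallel gripper is mounted at the origin on the work surface. World frame = base frame: x ahead of the robot, y to its left, z up, the work surface at z = 0. Lengths are in m, angles in rad, forces in N, time in s.
With the tool pointing down it reaches from about 0.35 to 0.975 m from the base axis. Payload 4.9 kg.
Tool frame: the origin (TCP) lies midway between the tips of the shut fingers; the grasp point (between the pads) lies 19 mm behind it; z points along the fingers, x is the direction in which the jaws open and shut, and the axes are right-handed (so a half turn about z gives the same grasp; the last joint's range is limited). The gripper opens to 85 mm and grips with 20 to 120 N. Pads are 22 mm wide; open, the fingers measure 114 mm over their backs; the gripper's body (76 mm by 85 mm) begins 54 mm behind the grasp point. The pads swing forward as they close: fully open they stand 13 mm farther back than shut.
Start: joints at [-1.447, 0.053, 1.613, -0, 1.476, -0.119], TCP at [0.15, -0.607, 0.231] pointing down, gripper open.
Joint ranges: [-3.01, 3.01], [-1.01, 2.22], [0.06, 2.58], [-1.02, 4.17], [0.09, 2.62], [-3.14, 3.14]. Speed limits (rad/s): [2.57, 2.57, 3.14, 3.14, 3.14, 3.14].

## Interface

Orientations are given as a rotation vector (axis times angle).
In Python, from station import ctrl, imaging gives the robot as it stands. The module is installed in compiled form; this text tells all that it offers.
- The arm moves only by the shell command python3 -m jog 'ROWS' [FORCE]. ROWS is a JSON object of lists of equal length, an entry for each row: "linear": the shift along the tool's x, y, z in mm, a list of three; "twist": the turn, a rotation vector about the tool's x, y, z in rad, a list of three; "fingers": the opening, from 0 (shut) to 1 (fully open). In form: {"linear": [[dx, dy, dz], ...], "twist": [[rx, ry, rz], ...], "fingers": [fingers, ...]}. A call has 1 to 12 rows; each row is the pose to reach, as a shift and turn from the pose measured when the call began, along the tool's axes at that moment; what a row does not reach only later rows make up. A row lasts 1/10 s, in which the tool goes at most 50 mm and 8.59 degrees, less where a joint would pass 70% of its speed; a pose out of reach is approached as far as the arm can. A call with a gripper value outside its range is refused whole. The fingers move at their own pace and stop on an object; FORCE is the grip in N (left out, the last holds). Time passes only in rows, so rows that repeat a pose let the fingers close. It gives the time, the measured TCP pose, the force and the opening at its end, in the units of the state.
- ctrl.get_obs(): the state, without advancing time (a new reading comes with each control period).
- imaging.get_image(name): name is "scene" or "top" or "wrist"; returns the picture (400x640x3 uint8, red, green, blue); there is no depth.
- imaging.get_calibration(name): a dict with "fovy" (degrees; the focal length in pixels is half the picture's height over the tangent of half this angle, whatever the lens; pixels are square), "cx", "cy" (the principal point, pixels), "eye" and "attitude" of the camera in the world; the wrist camera has in their place "tool_from_camera" (4x4, takes a point from camera to tool coordinates, whose origin is the TCP and whose axes are the tool frame's). Camera axes: x right, y up, looking along -z (the intrinsics and any distortion apply to the point x, -y, -z); pixel columns grow to the right and rows downward; lengths in m; the calibration is good to about 2 mm. A picture is of the moment at which its call begins: read the wrist's pose just before it. get_calibration takes no time and is no camera call.
- ctrl.finish_job(): hands the job in, once; it reports no verdict.
The state is a dict: "t": time; "q": joint angles; "dq": joint speeds; "effort": joint torques, N m; "tool_pos": TCP position; "tool_rot": TCP orientation; "contact_force": force on the tool from outside, world axes, zero at the start; "wrist_torque": the same for the moment, N m; "opening": finger opening in m.
Only numpy, scipy, OpenCV 4.12 (cv2) and the standard library are available. Lean on these libraries where they do the work, as an engineer would, in place of code of your own. Each camera call takes 0.05 s, during which the arm holds its last target. There are 200 camera calls.

## Task

Turn the revolving stand, which has a handle on its middle post, one click stop (a quarter turn) so that the eared dish carrying the chocolate ball comes round from the side to the place nearest you and the stand rests in its click. Then take hold of that dish, lift it off the stand without touching the ball, and carry it over the middle of the baking tray, turning it a quarter turn so that its two ears lie the long way of the tray and the helper across the counter can reach one; keep the dish level and the ball in its middle all the while. Finish still holding the dish there in the gripper, level and still, about a hand's breadth above the tray, ready to be dusted with sugar, and leave everything else where it stands.

Things in the scene. Friction and masses are not known exactly. Their poses are not given: they have to be found in the camera images.
- stand: fixed aluminium foot of the revolving stand; origin on the stand's axis at the counter. Its -x axis points to the near place (towards the robot within 15 deg), +y to the left place, -y right, +x back; place centres 108 mm from the axis. At the start near is empty, the jar is at the back, the dish with the ball is left or right, the spare dish opposite. The white top is 370 mm across, upper face 45 mm up
- carousel (a joint): angle of the stand's top, rad, 0 at the start, growing counterclockwise from above: the dish comes near at +1.571 from the left place, at -1.571 from the right. A click stop every quarter turn (-1.571, 0, +1.571): up to 0.12 N m is needed to leave a stop; past half-way (0.785) it pulls itself into the next one with up to 0.12 N m and rests there within 0.03
- carousel_handle (a point): centre of the beech handle bar on the stand's middle post, on the turning axis, 153 mm above the counter. The bar is 60 mm long along this point's x axis, 15 mm thick along y (the faces to grip), 22 mm high; it turns with the top and lies along the stand's x at the start. The post below is 15 mm across
- carousel_left (a point): centre of the place (cork circle) on the top that is left (+y of the stand) at the start; on the top's upper face, turns with it
- carousel_right (a point): the same for the place that is on the right at the start
- carousel_back (a point): the same for the place that is at the back at the start
- stand_near (a point): centre of the place nearest the robot, at the height of the stand's upper face; does not turn
- dish_mid (a point): middle of the dish with the ball, on its axis, 20 mm above its underside: round, light beech, 140 mm outside diameter, 40 mm high, 0.17 kg. Upright wall 8 mm thick (inside radius 62 mm, 12 flat facets, one at each end of its x and y axes), standing 22 mm above the floor inside. Two flat ears at the ends of its x axis; the wall is free at the ends of its y axis, which is the part to grip
- dish: the same dish, origin on its axis at its underside. Ears 46 mm wide, 9 mm thick, reaching 92 mm from the axis, 27 to 36 mm above the underside; at the start they lie along the stand's x within 5 deg, so the dish's y axis runs through the post. Floor 6 mm thick and flat for 12 mm round the middle, curving up to 18 mm at the wall
- ball_center (a point): centre of the loose dark chocolate ball, 32 mm diameter, 20 g, lying near the middle of the dish; it rolls freely and rests where the floor slopes less than about 3.5 degrees
- ball: the same ball (this origin lies on its skin and turns with it: use ball_center)
- spare_dish: an identical beech dish, empty; origin on its axis at its underside
- jar: closed glass jar of pink sugar pearls with a red lid, 54 mm diameter, 72 mm high, on the back place; origin at its underside
- tray: fixed dark baking tray with parchment, 330 mm along its x axis (which runs across the counter, away from the robot, within about 9 degrees) by 240 mm along y, 20 mm high rim; origin under its centre on the counter. It is either left or right of the stand
- shaker: steel sugar shaker, 66 mm diameter, 104 mm high, between the robot and the stand; origin at its underside; leave alone
- small_can: can with a cream label, 74 mm diameter, 105 mm high, on the left; leave alone
- large_can: can with a blue label, 100 mm diameter, 120 mm high, on the right; leave alone
- sieve: small round sieve, 90 mm across, 30 mm high, black handle, on the right; leave alone

How it is judged:
By the outcome, as a careful person would: the job done as asked, in the order asked, and still so for the second after the job is handed in, while the arm keeps its last pose, push and grip.
It also fails if it takes over 67 s, if anything falls off the work surface, if the arm or the gripper's body presses on something with over 40 N, if the wrist force passes 120 N, or if a joint passes its speed limit or range.

## Working session

There is one attempt and no reset: what is moved stays moved. The work goes in short steps, Python scripts to look and compute and a shell command to move; the robot and the scene stay as the last step left them, time stands still between calls to the robot, and variables do not carry over. Pictures are saved under pics/ and viewed, on a budget of 10 in all, crops included, one or two more only if the job needs it, and the job is handed in when it is done.

```bash
mkdir -p pics; python3 - <<'E'
from station import ctrl, imaging
import cv2,numpy as np
o=ctrl.get_obs();print(o)
for n in("scene","top"):
    im=imaging.get_image(n);cv2.imwrite(f"pics/{n}0.png",im[:,:,::-1]);print(n,imaging.get_calibration(n))
print(imaging.get_calibration("wrist"))
E
```

```text
{'t': 0.0, 'q': array([-1.44699411e+00,  5.33334440e-02,  1.61429015e+00, -1.61222041e-05,
        1.47599770e+00, -1.19003413e-01]), 'dq': array([ 0.00207502,  0.0004663 ,  0.0014189 ,  0.00020228, -0.00099748,
       -0.00143845]), 'effort': array([-1.03990922e-03, -3.93674505e+01, -3.70182145e+01, -2.02538636e-04,
        7.09277650e-03, -3.93744642e-06]), 'tool_pos': array([ 0.15018352, -0.60604779,  0.23007983]), 'tool_rot': array([-2.47300113e+00,  1.93518649e+00,  2.27540754e-03]), 'contact_force': array([-0.03209964,  0.00321598,  1.09907713]), 'wrist_torque': array([ 0.05243274, -0.00162104,  0.04615977]), 'opening': 0.08548321240664085}
scene {'fovy': 46.123180220316236, 'cx': 325.07748757658925, 'cy': 196.89781959720645, 'eye': array([ 1.21142415, -0.5080073 ,  1.4141295 ]), 'attitude': array([0.51028086, 0.26586059, 0.88925048])}
top {'fovy': 48.743896238989635, 'cx': 315.87699244040317, 'cy': 190.2453116511352, 'eye': array([ 0.47344195, -0.01746684,  1.34482441]), 'attitude': array([ 0.05178897, -0.02793948, -1.55356349])}
{'fovy': 60.98865740363988, 'cx': 320.8911982859375, 'cy': 202.81822719846318, 'tool_from_camera': array([[ 9.99999885e-01,  3.03114794e-04, -3.72068392e-04,
        -5.86299523e-04],
       [ 1.91697626e-04, -9.63043466e-01, -2.69345959e-01,
        -6.82117257e-02],
       [-4.39960779e-04,  2.69345857e-01, -9.63043413e-01,
        -1.43043560e-01],
       [ 0.00000000e+00,  0.00000000e+00,  0.00000000e+00,
         1.00000000e+00]])}
```

View pics/top0.png

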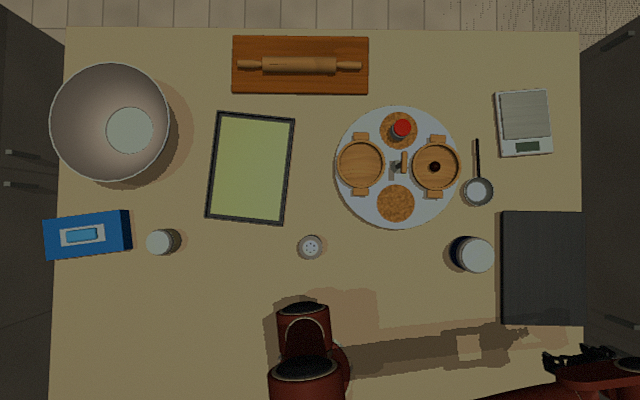

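View pics/scene0.png

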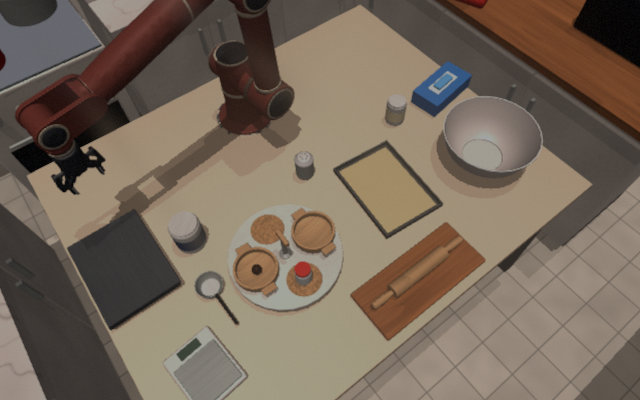

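```bash
cat > h.py <<'E'
import cv2,numpy as np
from station import ctrl,imaging
from scipy.spatial.transform import Rotation as R
def tool():
    o=ctrl.get_obs();return o,R.from_rotvec(o["tool_rot"]).as_matrix(),o["tool_pos"]
def cam(name):
    c=imaging.get_calibration(name)
    f=200/np.tan(np.radians(c["fovy"])/2)
    if name=="wrist":
        o,Rt,p=tool();T=c["tool_from_camera"];return f,c["cx"],c["cy"],Rt@T[:3,:3],Rt@T[:3,3]+p
    return f,c["cx"],c["cy"],R.from_rotvec(c["attitude"]).as_matrix(),c["eye"]
def ray(C,uv,z):
    f,cx,cy,M,e=C;uv=np.atleast_2d(np.asarray(uv,float))
    d=np.c_[(uv[:,0]-cx)/f,-(uv[:,1]-cy)/f,-np.ones(len(uv))]@M.T
    return e+d*((z-e[2])/d[:,2])[:,None]
def circ(p):
    A=np.c_[2*p[:,:2],np.ones(len(p))];s=np.linalg.lstsq(A,(p[:,:2]**2).sum(1),rcond=None)[0]
    return s[:2],np.sqrt(s[2]+s[0]**2+s[1]**2)
def big(m,seed=None):
    cs=cv2.findContours(m.astype(np.uint8),cv2.RETR_EXTERNAL,cv2.CHAIN_APPROX_NONE)[0]
    return max(cs,key=cv2.contourArea)[:,0]
E
python3 - <<'E'
from h import *
im=cv2.imread("pics/top0.png");hsv=cv2.cvtColor(im,cv2.COLOR_BGR2HSV).astype(int);C=cam("top")
for n,p in dict(counter=(330,200),white=(345,200),cork=(396,203),wood=(360,165),ball=(434,167),white2=(397,222),parch=(250,167),rim=(207,200),lid=(402,128),ear=(436,194),handle=(404,160)).items(): print(n,hsv[p[1],p[0]])
S,V,H=hsv[...,1],hsv[...,2],hsv[...,0]
roi=np.zeros(S.shape,bool);roi[90:240,325:470]=1
m=roi&(S<45)&(V>110)
h=cv2.convexHull(big(m))[:,0];c,r=circ(ray(C,h,.045));print("disc",c,r)
m=np.zeros_like(roi);m[182:225,374:420]=1;k=m&(S>70);ct=big(k);cn,r=circ(ray(C,cv2.convexHull(ct)[:,0],.045));print("cork",cn,r,cv2.contourArea(ct))
d=c-cn;print("stand yaw",np.degrees(np.arctan2(d[1],d[0])),np.hypot(*d))
m=np.zeros_like(roi);m[100:235,195:305]=1
t=m&(V<90);ct=big(t);rect=cv2.boxPoints(cv2.minAreaRect(ct));print(rect);q=ray(C,rect,.02);print("tray",q,q.mean(0))
m=np.zeros_like(roi);m[150:185,422:450]=1
b=big(m&(V<70));uv=b.mean(0);print("ball",uv,ray(C,uv,.067))
E
```

```text
counter [ 23  79 122]
white [ 85  13 117]
cork [ 16 183 121]
wood [ 18 156 126]
ball [ 14 219  28]
white2 [ 16  51 110]
parch [ 35  87 132]
rim [90  9 27]
lid [  3 223 128]
ear [ 16 162 126]
handle [ 17 153 130]
disc [ 0.61401434 -0.23460455] 0.18317012301142513
cork [ 0.50609027 -0.23105562] 0.05506089842088912 1068.0
stand yaw -1.8834114135421895 0.10798240774950428
[[203.1076  217.85312]
 [215.51709 108.64966]
 [295.01324 117.68332]
 [282.60376 226.88678]]
tray [[0.45204047 0.34093109 0.02      ]
 [0.78437791 0.31306177 0.02      ]
 [0.7600055  0.07034566 0.02      ]
 [0.42919396 0.10106656 0.02      ]] [0.60640446 0.20635127 0.02      ]
ball [433.90322581 166.5483871 ] [[ 0.61265115 -0.33795306  0.067     ]]
```

```bash
cat >> h.py <<'E'
def goal(p,yaw):
    "print jog shift (mm) and twist to reach TCP p, tool down, tool x at yaw (deg, world)"
    o,Rt,q=tool();a=np.radians(yaw);x=np.array([np.cos(a),np.sin(a),0]);z=np.array([0,0,-1.])
    G=np.c_[x,np.cross(z,x),z]
    print("t",round(o["t"],2),"lin",np.round((Rt.T@(np.array(p)-q))*1e3,1),"twist",np.round(R.from_matrix(Rt.T@G).as_rotvec(),3),"q",np.round(o["q"],2),"F",np.round(o["contact_force"],1),"open",round(o["opening"],4),"tcp",np.round(q,4),"toolx yaw",round(np.degrees(np.arctan2(Rt[1,0],Rt[0,0])),1))
E
python3 - <<'E'
from h import *
for y in(88.1,-91.9): goal([.614,-.2346,.25],y)
C=cam("top");print(ray(C,[[310,243],[472,253],[162,240],[477,192]],.1))
E
```

```text
t 0.1 lin [-249.1 -539.5  -19.2] twist [-0.003  0.    -2.866] q [-1.45  0.05  1.61  0.    1.48 -0.12] F [-0.3 -0.7 -0.2] open 0.0858 tcp [ 0.1502 -0.6061  0.2302] toolx yaw -76.1
t 0.1 lin [-249.1 -539.5  -19.2] twist [0.    0.002 0.276] q [-1.45  0.05  1.61  0.    1.48 -0.12] F [-0.3 -0.7 -0.2] open 0.0858 tcp [ 0.1502 -0.6061  0.2302] toolx yaw -76.1
[[ 0.38813753  0.01597262  0.1       ]
 [ 0.36861942 -0.43638183  0.1       ]
 [ 0.38895092  0.43384048  0.1       ]
 [ 0.53918255 -0.45047128  0.1       ]]
```

```bash
python3 -m jog '{"linear":[[-20,-40,-19],[-60,-130,-19],[-110,-230,-19],[-150,-330,-19],[-190,-420,-19],[-220,-490,-19],[-240,-525,-19],[-249,-539,-19],[-249,-539,-19],[-249,-539,-19],[-249,-539,-19],[-249,-539,-19]],"twist":[[0,0,0.05],[0,0,0.1],[0,0,0.15],[0,0,0.2],[0,0,0.25],[0,0,0.276],[0,0,0.276],[0,0,0.276],[0,0,0.276],[0,0,0.276],[0,0,0.276],[0,0,0.276]],"fingers":[1,1,1,1,1,1,1,1,1,1,1,1]}'
python3 -m jog '{"linear":[[0,0,0],[0,0,0]],"twist":[[0,0,0],[0,0,0]],"fingers":[1,1]}'
python3 - <<'E'
from h import *
goal([.614,-.2346,.25],-91.9)
np.save("C1.npy",np.array(cam("wrist"),dtype=object),allow_pickle=True)
im=imaging.get_image("wrist");cv2.imwrite("pics/w1.png",im[:,:,::-1])
E
```

```text
t: 1.3
tool_pos: [0.6147, -0.2331, 0.2492]
tool_rot: [-2.184, 2.257, 0.003]
contact_force: [1.5, 0.1, 0.6]
opening: 0.0856
t: 1.5
tool_pos: [0.615, -0.2318, 0.248]
tool_rot: [2.187, -2.255, -0.006]
contact_force: [0.6, -0.5, -0.4]
opening: 0.0851
t 1.5 lin [ 2.8  0.9 -2. ] twist [0.003 0.003 0.003] q [-0.47  0.12  1.51  0.    1.51  1.13] F [ 0.6 -0.5 -0.4] open 0.0851 tcp [ 0.615  -0.2318  0.248 ] toolx yaw -91.7
```

View pics/w1.png

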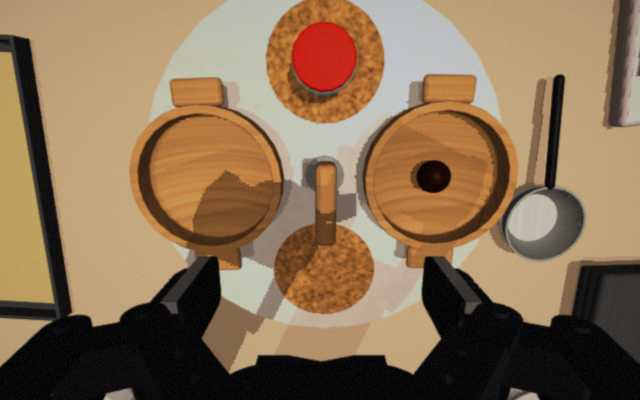

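```bash
python3 - <<'E'
from h import *
C=np.load("C1.npy",allow_pickle=True);C=(C[0],C[1],C[2],C[3],C[4])
im=cv2.imread("pics/w1.png")
print("handle",ray(C,[[326,163],[326,243],[316,205],[336,205]],.164))
cv2.imwrite("x.png",im)
hsv=cv2.cvtColor(im,cv2.COLOR_BGR2HSV).astype(int)
m=np.zeros(im.shape[:2],bool);m[60:290,355:520]=1
m=(m&(hsv[...,1]>110)&(hsv[...,0]<22)).astype(np.uint8);m[230:,:395]=0
m=cv2.morphologyEx(m,cv2.MORPH_OPEN,np.ones((5,5)))
ct=big(m)
p=ray(C,ct,.085);g=ct[(ct[:,1]>125)&(ct[:,1]<225)]
print("dish",circ(ray(C,g,.085)))
print("ear far",ray(C,[[425,75],[475,75]],.081),"ball",ray(C,[433,176],.067))
# disc edge in image
d=np.zeros_like(m);d=((hsv[...,1]<60)&(hsv[...,2]>120));d[:,:140]=0;d[:,500:]=0;d[300:]=0
E
```

```text
handle [[ 0.64706577 -0.23554881  0.164     ]
 [ 0.58929161 -0.23401139  0.164     ]
 [ 0.61790482 -0.22781543  0.164     ]
 [ 0.61748586 -0.24171821  0.164     ]]
dish (array([ 0.61689665, -0.34032595]), np.float64(0.07029022560209874))
ear far [[ 0.70696579 -0.3230066   0.081     ]
 [ 0.70564532 -0.36577786  0.081     ]] ball [[ 0.61569327 -0.33961867  0.067     ]]
```

```bash
python3 -m jog '{"linear":[[3,-2,15],[3,-2,45],[3,-2,75],[3,-2,100],[3,-2,112],[3,-2,112],[3,-2,112],[3,-2,112]],"twist":[[0,0,0],[0,0,0],[0,0,0],[0,0,0],[0,0,0],[0,0,0],[0,0,0],[0,0,0]],"fingers":[1,1,1,1,1,1,1,1]}'
python3 -m jog '{"linear":[[0,0,0],[0,0,0],[0,0,0],[0,0,0],[0,0,0],[0,0,0],[0,0,0],[0,0,0],[0,0,0],[0,0,0]],"twist":[[0,0,0],[0,0,0],[0,0,0],[0,0,0],[0,0,0],[0,0,0],[0,0,0],[0,0,0],[0,0,0],[0,0,0]],"fingers":[0,0,0,0,0,0,0,0,0,0]}' 40
python3 - <<'E'
from h import *
goal([.617,-.235,.136],-91.7)
E
```

```text
t: 2.35
tool_pos: [0.6169, -0.2365, 0.1385]
tool_rot: [-2.184, 2.257, 0.0]
contact_force: [0.4, 0.4, 0.5]
opening: 0.0857
t: 3.35
tool_pos: [0.617, -0.2346, 0.1387]
tool_rot: [-2.184, 2.255, 0.005]
contact_force: [0.2, 5.1, 3.1]
opening: 0.014
t 3.35 lin [ 0.4 -0.   2.7] twist [ 0.     0.004 -0.002] q [-0.48  0.2   1.61  0.    1.33  1.12] F [0.2 5.1 3.1] open 0.014 tcp [ 0.617  -0.2346  0.1387] toolx yaw -91.8
```

```bash
python3 -m jog '{"linear":[[0,0,0],[0,0,0],[0,0,0],[0,0,0],[0,0,0],[0,0,0],[0,0,0],[0,0,0],[0,0,0],[0,0,0],[0,0,0],[0,0,0]],"twist":[[0,0,0.012],[0,0,0.046],[0,0,0.096],[0,0,0.157],[0,0,0.226],[0,0,0.298],[0,0,0.367],[0,0,0.428],[0,0,0.478],[0,0,0.512],[0,0,0.524],[0,0,0.524]],"fingers":[0,0,0,0,0,0,0,0,0,0,0,0]}' 60
python3 - <<'E'
from h import *
goal([.617,-.235,.136],-121.8)
E
```

```text
t: 4.55
tool_pos: [0.6169, -0.2349, 0.1388]
tool_rot: [-1.526, 2.744, 0.005]
contact_force: [-1.3, -0.8, 0.4]
opening: 0.014
t 4.55 lin [ 0.  -0.1  2.8] twist [ 0.002  0.003 -0.001] q [-0.48  0.2   1.61  0.    1.33  1.65] F [-1.3 -0.8  0.4] open 0.014 tcp [ 0.6169 -0.2349  0.1388] toolx yaw -121.8
```

Tracks well; continue.

```bash
python3 -m jog '{"linear":[[0,0,0],[0,0,0],[0,0,0],[0,0,0],[0,0,0],[0,0,0],[0,0,0],[0,0,0],[0,0,0],[0,0,0],[0,0,0],[0,0,0]],"twist":[[0,0,0.012],[0,0,0.046],[0,0,0.096],[0,0,0.157],[0,0,0.226],[0,0,0.298],[0,0,0.367],[0,0,0.428],[0,0,0.478],[0,0,0.512],[0,0,0.524],[0,0,0.524]],"fingers":[0,0,0,0,0,0,0,0,0,0,0,0]}'
python3 -m jog '{"linear":[[0,0,0],[0,0,0],[0,0,0],[0,0,0],[0,0,0],[0,0,0],[0,0,0],[0,0,0],[0,0,0],[0,0,0],[0,0,0],[0,0,0]],"twist":[[0,0,0.012],[0,0,0.046],[0,0,0.096],[0,0,0.157],[0,0,0.226],[0,0,0.298],[0,0,0.367],[0,0,0.428],[0,0,0.478],[0,0,0.512],[0,0,0.524],[0,0,0.524]],"fingers":[0,0,0,0,0,0,0,0,0,0,0,0]}'
python3 - <<'E'
from h import *
goal([.617,-.235,.136],-181.8)
E
```

```text
t: 5.75
tool_pos: [0.6167, -0.2352, 0.1388]
tool_rot: [-0.763, 3.047, 0.005]
contact_force: [-2.4, -1.4, 1.2]
opening: 0.0143
t: 6.95
tool_pos: [0.6163, -0.2353, 0.1388]
tool_rot: [-0.052, -3.14, -0.005]
contact_force: [-4.7, -1.0, 2.4]
opening: 0.014
t 6.95 lin [-0.7  0.3  2.8] twist [ 0.003 -0.002 -0.001] q [-0.48  0.2   1.61  0.    1.33  2.7 ] F [-4.7 -1.   2.4] open 0.014 tcp [ 0.6163 -0.2353  0.1388] toolx yaw 178.1
```

```bash
python3 -m jog '{"linear":[[0,0,0],[0,0,0],[0,0,0],[0,0,0],[0,0,0],[0,0,0],[0,0,-10],[0,0,-35],[0,0,-70],[0,0,-95],[0,0,-105],[0,0,-105]],"twist":[[0,0,0],[0,0,0],[0,0,0],[0,0,0],[0,0,0],[0,0,0],[0,0,0],[0,0,0],[0,0,0],[0,0,0],[0,0,0],[0,0,0]],"fingers":[1,1,1,1,1,1,1,1,1,1,1,1]}'
python3 -m jog '{"linear":[[15,0,0],[50,0,0],[95,0,0],[135,0,0],[155,0,0],[164,3,0],[164,3,0],[164,3,0],[164,3,0]],"twist":[[0,0,0],[0,0,0],[0,0,0],[0,0,0],[0,0,0],[0,0,0],[0,0,0],[0,0,0],[0,0,0]],"fingers":[0.4,0.4,0.4,0.4,0.4,0.4,0.4,0.4,0.4]}'
python3 - <<'E'
from h import *
goal([.44,-.231,.2],178.1)
np.save("C2.npy",np.array(cam("wrist"),dtype=object),allow_pickle=True)
im=imaging.get_image("wrist");cv2.imwrite("pics/w2.png",im[:,:,::-1])
im=imaging.get_image("scene");cv2.imwrite("pics/scene2.png",im[:,:,::-1])
E
```

```text
t: 8.15
tool_pos: [0.6174, -0.2361, 0.2465]
tool_rot: [0.052, 3.139, 0.002]
contact_force: [-0.5, -0.2, -0.3]
opening: 0.085
t: 9.05
tool_pos: [0.4543, -0.2276, 0.2458]
tool_rot: [0.051, 3.139, 0.002]
contact_force: [0.3, 0.4, 0.1]
opening: 0.0343
t 9.05 lin [14.3 -3.9 45.8] twist [0.002 0.002 0.001] q [-0.61 -0.24  1.86  0.    1.52  2.56] F [0.3 0.4 0.1] open 0.0343 tcp [ 0.4543 -0.2276  0.2458] toolx yaw 178.2
```

View pics/w2.png

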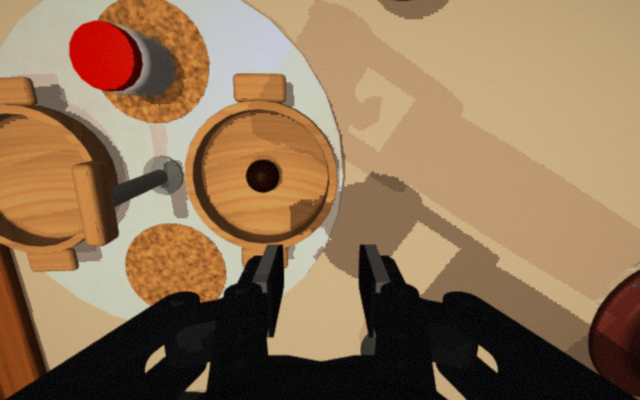

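```bash
python3 - <<'E'
from h import *
C=tuple(np.load("C2.npy",allow_pickle=True))
im=cv2.imread("pics/w2.png");hsv=cv2.cvtColor(im,cv2.COLOR_BGR2HSV).astype(int)
m=np.zeros(im.shape[:2],bool);m[60:246,180:345]=1
m=(m&(hsv[...,1]>125)&(hsv[...,0]<22)&(hsv[...,2]>60)).astype(np.uint8)
m=cv2.morphologyEx(m,cv2.MORPH_OPEN,np.ones((5,5)));ct=big(m)
g=ct[(ct[:,1]>115)&(ct[:,1]<230)];P=ray(C,g,.085)
c,r=circ(P)
for _ in range(3):
    e=np.abs(np.hypot(*(P[:,:2]-c).T)-r);c,r=circ(P[e<np.percentile(e,80)])
print("dish",c,r,"ball",ray(C,[262,176],.067))
e=ct[ct[:,1]<92];q=cv2.minAreaRect(ct[ct[:,1]<98]);print(q)
E=ray(C,[[233,74],[284,73]],.081);print("ear",E,"dir",E[1]-E[0]);d=E.mean(0)[:2]-c;print("ear yaw",np.degrees(np.arctan2(d[1],d[0])),np.hypot(*d))
d=E[0]-E[1];print("dish y yaw from ear edge",np.degrees(np.arctan2(d[1],d[0])))
hb=ray(C,[[88,163],[100,245],[75,165],[115,240]],.164);print("handle",hb)
E
```

```text
dish [ 0.50902554 -0.23402771] 0.06869521233842318 ball [[ 0.51110523 -0.23379395  0.067     ]]
((259.5, 85.5), (23.0, 51.0), 90.0)
ear [[ 0.52621916 -0.32528851  0.081     ]
 [ 0.48277968 -0.32467329  0.081     ]] dir [-0.04343948  0.00061522  0.        ]
ear yaw -92.84887042733328 0.09106573945678205
dish y yaw from ear edge -0.8114107944263771
handle [[ 0.60844895 -0.26483843  0.164     ]
 [ 0.6126793  -0.20615544  0.164     ]
 [ 0.61742252 -0.26378399  0.164     ]
 [ 0.60122884 -0.20961375  0.164     ]]
```

```bash
python3 -m jog '{"linear":[[5,-2,15],[11,-4,50],[11,-4,90],[11,-4,120],[11,-4,140],[11,-4,146],[11,-4,146],[11,-4,146],[11,-4,146]],"twist":[[0,0,0],[0,0,0],[0,0,0],[0,0,0],[0,0,0],[0,0,0],[0,0,0],[0,0,0],[0,0,0]],"fingers":[0.3,0.3,0.3,0.3,0.3,0.3,0.3,0.3,0.3]}'
python3 - <<'E'
from h import *
goal([.443,-.2317,.069],178.1)
im=imaging.get_image("wrist");cv2.imwrite("pics/w3.png",im[:,:,::-1])
E
```

```text
t: 10.05
tool_pos: [0.4444, -0.2318, 0.1016]
tool_rot: [0.05, 3.137, -0.0]
contact_force: [0.3, -0.1, 0.7]
opening: 0.0253
t 10.05 lin [ 1.6  0.1 32.6] twist [-0.     0.004  0.001] q [-0.63 -0.13  2.02  0.    1.25  2.54] F [ 0.3 -0.1  0.7] open 0.0253 tcp [ 0.4444 -0.2318  0.1016] toolx yaw 178.2
```

View pics/w3.png

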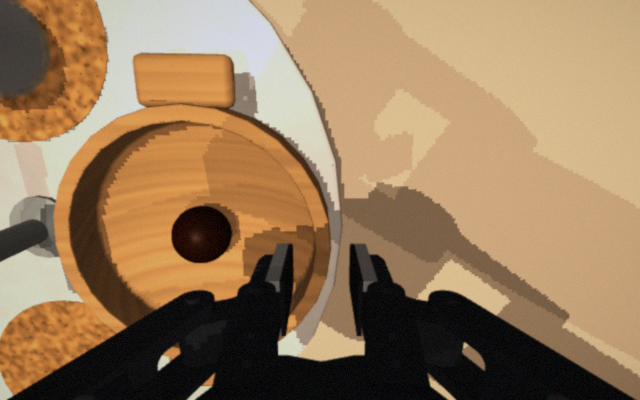

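```bash
python3 - <<'E'
from h import *
im=cv2.imread("pics/w3.png");hsv=cv2.cvtColor(im,cv2.COLOR_BGR2HSV).astype(int)
C=cam("wrist")
for r in(215,225,235,245): print(r,[(c,tuple(hsv[r,c])) for c in range(306,346,3)])
print(ray(C,[[317,235],[330,235],[323,235]],.085)); print("left wall out/in",ray(C,[[57,225],[80,225]],.085))
goal([.443,-.2317,.069],178.1)
E
```

```text
215 [(306, (np.int64(15), np.int64(167), np.int64(176))), (309, (np.int64(14), np.int64(167), np.int64(159))), (312, (np.int64(15), np.int64(162), np.int64(195))), (315, (np.int64(15), np.int64(161), np.int64(199))), (318, (np.int64(14), np.int64(170), np.int64(196))), (321, (np.int64(15), np.int64(166), np.int64(195))), (324, (np.int64(15), np.int64(165), np.int64(192))), (327, (np.int64(13), np.int64(142), np.int64(79))), (330, (np.int64(14), np.int64(56), np.int64(128))), (333, (np.int64(14), np.int64(53), np.int64(129))), (336, (np.int64(16), np.int64(60), np.int64(127))), (339, (np.int64(14), np.int64(55), np.int64(125))), (342, (np.int64(14), np.int64(104), np.int64(144))), (345, (np.int64(15), np.int64(105), np.int64(133)))]
225 [(306, (np.int64(14), np.int64(165), np.int64(136))), (309, (np.int64(14), np.int64(169), np.int64(172))), (312, (np.int64(15), np.int64(167), np.int64(148))), (315, (np.int64(15), np.int64(169), np.int64(198))), (318, (np.int64(15), np.int64(165), np.int64(198))), (321, (np.int64(15), np.int64(167), np.int64(196))), (324, (np.int64(14), np.int64(171),
[... 1557 characters left out ...]
30, (np.int64(15), np.int64(107), np.int64(117))), (333, (np.int64(17), np.int64(58), np.int64(166))), (336, (np.int64(15), np.int64(58), np.int64(168))), (339, (np.int64(15), np.int64(73), np.int64(123))), (342, (np.int64(15), np.int64(104), np.int64(152))), (345, (np.int64(14), np.int64(101), np.int64(151)))]
[[ 0.44609415 -0.23812849  0.085     ]
 [ 0.43958447 -0.23792781  0.085     ]
 [ 0.44308942 -0.23803586  0.085     ]]
left wall out/in [[ 0.57545245 -0.24743327  0.085     ]
 [ 0.56395873 -0.24707742  0.085     ]]
t 10.1 lin [ 1.5  0.  32.5] twist [-0.     0.004  0.001] q [-0.63 -0.13  2.02  0.    1.25  2.54] F [-0.1  0.8 -0.3] open 0.0256 tcp [ 0.4444 -0.2318  0.1015] toolx yaw 178.2
```

```bash
python3 -m jog '{"linear":[[1,0,4],[1,0,12],[1,0,21],[1,0,28],[1,0,32],[1,0,32],[1,0,32],[1,0,32]],"twist":[[0,0.004,0],[0,0.004,0],[0,0.004,0],[0,0.004,0],[0,0.004,0],[0,0.004,0],[0,0.004,0],[0,0.004,0]],"fingers":[0.3,0.3,0.3,0.3,0.3,0.3,0.3,0.3]}'
python3 - <<'E'
from h import *
goal([.4435,-.2317,.0695],178.1)
E
```

```text
t: 10.9
tool_pos: [0.4438, -0.232, 0.0699]
tool_rot: [0.051, 3.14, -0.001]
contact_force: [0.0, -0.2, -0.0]
opening: 0.0253
t 10.9 lin [0.3 0.3 0.4] twist [-0.001  0.001  0.001] q [-0.63 -0.09  2.03  0.    1.19  2.54] F [ 0.  -0.2 -0. ] open 0.0253 tcp [ 0.4438 -0.232   0.0699] toolx yaw 178.2
```

```bash
python3 -m jog '{"linear":[[0,0,0],[0,0,0],[0,0,0],[0,0,0],[0,0,0],[0,0,0],[0,0,0],[0,0,0],[0,0,0],[0,0,0],[0,0,0],[0,0,0]],"twist":[[0,0,0],[0,0,0],[0,0,0],[0,0,0],[0,0,0],[0,0,0],[0,0,0],[0,0,0],[0,0,0],[0,0,0],[0,0,0],[0,0,0]],"fingers":[0.26,0.22,0.18,0.15,0.13,0.11,0.1,0.09,0.08,0.07,0.05,0.03]}' 80
python3 -m jog '{"linear":[[0,0,0],[0,0,0],[0,0,0],[0,0,0],[0,0,0]],"twist":[[0,0,0],[0,0,0],[0,0,0],[0,0,0],[0,0,0]],"fingers":[0,0,0,0,0]}'
python3 - <<'E'
from h import *
goal([.4435,-.2317,.0695],178.1);print(ctrl.get_obs()["wrist_torque"])
im=imaging.get_image("wrist");cv2.imwrite("pics/w4.png",im[:,:,::-1])
E
```

```text
t: 12.1
tool_pos: [0.4438, -0.2321, 0.0702]
tool_rot: [0.05, 3.14, -0.001]
contact_force: [-1.0, 0.0, 3.0]
opening: 0.0058
t: 12.6
tool_pos: [0.4438, -0.232, 0.0702]
tool_rot: [0.05, 3.14, -0.001]
contact_force: [-1.4, -0.0, 2.1]
opening: 0.006
t 12.6 lin [0.3 0.3 0.7] twist [-0.001  0.001  0.001] q [-0.63 -0.09  2.03 -0.    1.19  2.54] F [-1.4 -0.   2.1] open 0.006 tcp [ 0.4438 -0.232   0.0702] toolx yaw 178.2
[0.03490562 0.13957651 0.00516324]
```

View pics/w4.png

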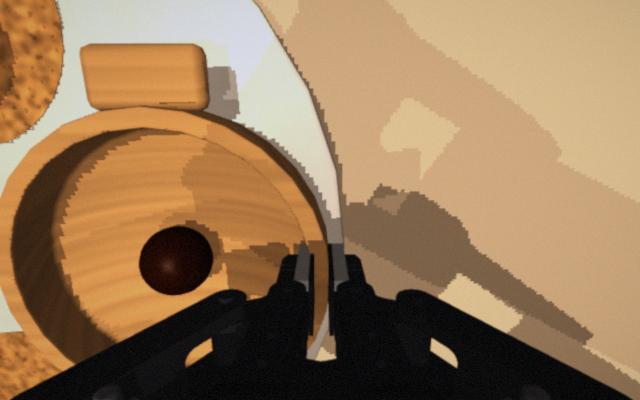

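```bash
python3 -m jog '{"linear":[[0,0,-1],[0,0,-3],[0,0,-6],[0,0,-10],[0,0,-15],[0,0,-20],[0,0,-24],[0,0,-27],[0,0,-29],[0,0,-30],[0,0,-30],[0,0,-30]],"twist":[[0,0,0],[0,0,0],[0,0,0],[0,0,0],[0,0,0],[0,0,0],[0,0,0],[0,0,0],[0,0,0],[0,0,0],[0,0,0],[0,0,0]],"fingers":[0,0,0,0,0,0,0,0,0,0,0,0]}'
python3 - <<'E'
from h import *
goal([.4435,-.2317,.0695],178.1);print(ctrl.get_obs()["wrist_torque"])
im=imaging.get_image("wrist");cv2.imwrite("pics/w5.png",im[:,:,::-1])
a=im[:,:,::-1];s=imaging.get_image("scene")[190:310,210:350,::-1];cv2.imwrite("pics/w5s.png",np.hstack([cv2.resize(a,(400,250)),cv2.resize(s,(292,250))]))
E
```

```text
t: 13.85
tool_pos: [0.4436, -0.2319, 0.1]
tool_rot: [0.05, 3.141, -0.001]
contact_force: [-0.0, 0.3, -2.0]
opening: 0.0057
t 13.85 lin [ 0.2  0.2 30.5] twist [-0.001  0.001  0.001] q [-0.63 -0.13  2.02 -0.    1.25  2.54] F [-0.   0.3 -2. ] open 0.0057 tcp [ 0.4436 -0.2319  0.1   ] toolx yaw 178.2
[-0.02767921  0.18504962  0.02715825]
```

View pics/w5s.png

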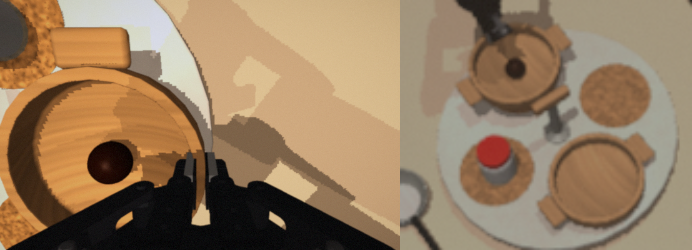

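```bash
python3 - <<'E'
from h import *
for n in("w4","w5"):
    im=cv2.imread(f"pics/{n}.png");hsv=cv2.cvtColor(im,cv2.COLOR_BGR2HSV).astype(int)
    m=np.zeros(im.shape[:2],bool);m[200:320,110:235]=1
    b=big(cv2.morphologyEx((m&(hsv[...,2]<75)).astype(np.uint8),cv2.MORPH_OPEN,np.ones((9,9))));print(n,"ball",cv2.minEnclosingCircle(b))
A,B=[cv2.imread(f"pics/{n}.png",0) for n in("w4","w5")]
for x0,y0,x1,y1 in[(75,38,215,112),(40,108,130,170),(20,120,70,250),(60,140,130,220)]:
    r=cv2.matchTemplate(B[max(0,y0-30):y1+30,max(0,x0-30):x1+30],A[y0:y1,x0:x1],cv2.TM_CCOEFF_NORMED);_,v,_,l=cv2.minMaxLoc(r);print((x0,y0),l[0]+max(0,x0-30)-x0,l[1]+max(0,y0-30)-y0,v)
E
```

```text
w4 ball ((175.77586364746094, 260.0517272949219), 37.108299255371094)
w5 ball ((176.0, 259.5), 36.98996353149414)
(75, 38) 0 0 0.7154483199119568
(40, 108) 1 0 0.8700335025787354
(20, 120) -1 3 0.9432729482650757
(60, 140) 2 -1 0.9885825514793396
```

```bash
python3 -m jog '{"linear":[[0,0,-2],[0,0,-9],[0,0,-18],[0,0,-30],[0,0,-43],[0,0,-57],[0,0,-70],[0,0,-82],[0,0,-91],[0,0,-98],[0,0,-100],[0,0,-100]],"twist":[[0,0,0],[0,0,0],[0,0,0],[0,0,0],[0,0,0],[0,0,0],[0,0,0],[0,0,0],[0,0,0],[0,0,0],[0,0,0],[0,0,0]],"fingers":[0,0,0,0,0,0,0,0,0,0,0,0]}'
cat >> h.py <<'E'
FR=np.array([.023,.087,.183,.30,.432,.568,.70,.817,.913,.977,1,1])
def leg(n,C1=(.606,.206),y1=265.1,z1=.2,L=.065):
    "rows for the next of n equal legs, turning about the dish's middle"
    o,Rt,q=tool();y0=np.degrees(np.arctan2(Rt[1,0],Rt[0,0]))%360
    u=lambda y:np.array([np.cos(np.radians(y)),np.sin(np.radians(y)),0])
    c0=q-L*u(y0);c1=np.array([*C1,z1])
    z=np.array([0,0,-1.])
    P=[];T=[]
    for s in FR/n:
        y=y0+s*(y1-y0);p=c0+s*(c1-c0)+L*u(y);G=np.c_[u(y),np.cross(z,u(y)),z]
        P.append(np.round(Rt.T@(p-q)*1e3).astype(int).tolist());T.append(np.round(R.from_matrix(Rt.T@G).as_rotvec(),3).tolist())
    print("dish",np.round(c0,3),"yaw",round(y0,1),"t",round(o["t"],2));print(P);print([t[2] for t in T],T[-1])
E
python3 -c "
from h import *
leg(7)"
```

```text
t: 15.15
tool_pos: [0.4436, -0.2319, 0.2]
tool_rot: [0.05, 3.141, -0.001]
contact_force: [-0.2, -0.1, -0.8]
opening: 0.0059
dish [ 0.509 -0.234  0.2  ] yaw 178.2 t 15.15
[[0, 1, 0], [-1, 4, 0], [-2, 9, 0], [-4, 15, 0], [-5, 21, 0], [-7, 28, 0], [-9, 34, 0], [-11, 40, 0], [-12, 45, 0], [-13, 48, 0], [-13, 49, 0], [-13, 49, 0]]
[-0.005, -0.019, -0.04, -0.065, -0.094, -0.123, -0.152, -0.177, -0.198, -0.212, -0.217, -0.217] [-0.001, 0.0, -0.217]
```

```bash
python3 -m jog '{"linear":[[0,1,0],[-1,4,0],[-2,9,0],[-4,15,0],[-5,21,0],[-7,28,0],[-9,34,0],[-11,40,0],[-12,45,0],[-13,48,0],[-13,49,0],[-13,49,0]],"twist":[[0,0,-0.005],[0,0,-0.019],[0,0,-0.04],[0,0,-0.065],[0,0,-0.094],[0,0,-0.123],[0,0,-0.152],[0,0,-0.177],[0,0,-0.198],[0,0,-0.212],[0,0,-0.217],[0,0,-0.217]],"fingers":[0,0,0,0,0,0,0,0,0,0,0,0]}'
python3 -c "
from h import *
leg(6)"
```

```text
t: 16.35
tool_pos: [0.4581, -0.1832, 0.1999]
tool_rot: [-0.29, 3.128, -0.001]
contact_force: [-0.2, -1.3, -1.4]
opening: 0.0058
dish [ 0.522 -0.171  0.2  ] yaw 190.6 t 16.35
[[-1, 1, 0], [-2, 4, 0], [-5, 8, 0], [-8, 14, 0], [-11, 20, 0], [-15, 26, 0], [-18, 32, 0], [-22, 37, 0], [-24, 41, 0], [-26, 44, 0], [-27, 45, 0], [-27, 45, 0]]
[-0.005, -0.019, -0.04, -0.065, -0.094, -0.123, -0.152, -0.177, -0.198, -0.212, -0.217, -0.217] [-0.001, 0.0, -0.217]
```

```bash
python3 -m jog '{"linear":[[-1,1,0],[-2,4,0],[-5,8,0],[-8,14,0],[-11,20,0],[-15,26,0],[-18,32,0],[-22,37,0],[-24,41,0],[-26,44,0],[-27,45,0],[-27,45,0]],"twist":[[0,0,-0.005],[0,0,-0.019],[0,0,-0.04],[0,0,-0.065],[0,0,-0.094],[0,0,-0.123],[0,0,-0.152],[0,0,-0.177],[0,0,-0.198],[0,0,-0.212],[0,0,-0.217],[0,0,-0.217]],"fingers":[0,0,0,0,0,0,0,0,0,0,0,0]}'
python3 -c "
from h import *
leg(5)"
```

```text
t: 17.55
tool_pos: [0.4764, -0.134, 0.1999]
tool_rot: [-0.628, 3.078, -0.001]
contact_force: [-0.7, -0.4, -1.4]
opening: 0.0057
dish [ 0.536 -0.109  0.2  ] yaw 203.1 t 17.55
[[-1, 1, 0], [-3, 3, 0], [-7, 7, 0], [-11, 12, 0], [-16, 17, 0], [-22, 22, 0], [-27, 27, 0], [-32, 31, 0], [-35, 35, 0], [-38, 38, 0], [-39, 38, 0], [-39, 38, 0]]
[-0.005, -0.019, -0.04, -0.065, -0.094, -0.123, -0.152, -0.177, -0.198, -0.212, -0.217, -0.217] [-0.001, -0.0, -0.217]
```

```bash
python3 -m jog '{"linear":[[-1,1,0],[-3,3,0],[-7,7,0],[-11,12,0],[-16,17,0],[-22,22,0],[-27,27,0],[-32,31,0],[-35,35,0],[-38,38,0],[-39,38,0],[-39,38,0]],"twist":[[0,0,-0.005],[0,0,-0.019],[0,0,-0.04],[0,0,-0.065],[0,0,-0.094],[0,0,-0.123],[0,0,-0.152],[0,0,-0.177],[0,0,-0.198],[0,0,-0.212],[0,0,-0.217],[0,0,-0.217]],"fingers":[0,0,0,0,0,0,0,0,0,0,0,0]}'
python3 -c "
from h import *
leg(4)"
```

```text
t: 18.75
tool_pos: [0.4976, -0.0837, 0.1999]
tool_rot: [-0.958, 2.992, -0.001]
contact_force: [-0.2, 0.2, -2.3]
opening: 0.0055
dish [ 0.55  -0.046  0.2  ] yaw 215.5 t 18.75
[[-1, 1, 0], [-4, 3, 0], [-9, 5, 0], [-15, 9, 0], [-21, 13, 0], [-28, 17, 0], [-34, 20, 0], [-40, 24, 0], [-45, 27, 0], [-48, 29, 0], [-49, 29, 0], [-49, 29, 0]]
[-0.005, -0.019, -0.04, -0.065, -0.093, -0.123, -0.151, -0.177, -0.198, -0.211, -0.216, -0.216] [-0.001, -0.0, -0.216]
```

```bash
python3 -m jog '{"linear":[[-1,1,0],[-4,3,0],[-9,5,0],[-15,9,0],[-21,13,0],[-28,17,0],[-34,20,0],[-40,24,0],[-45,27,0],[-48,29,0],[-49,29,0],[-49,29,0]],"twist":[[0,0,-0.005],[0,0,-0.019],[0,0,-0.04],[0,0,-0.065],[0,0,-0.093],[0,0,-0.123],[0,0,-0.151],[0,0,-0.177],[0,0,-0.198],[0,0,-0.211],[0,0,-0.216],[0,0,-0.216]],"fingers":[0,0,0,0,0,0,0,0,0,0,0,0]}'
python3 -c "
from h import *
leg(3)
im=imaging.get_image('wrist');cv2.imwrite('pics/w6.png',im[:,:,::-1])
hsv=cv2.cvtColor(im,cv2.COLOR_RGB2HSV).astype(int)
m=np.zeros(im.shape[:2],bool);m[200:320,110:235]=1
b=big(cv2.morphologyEx((m&(hsv[...,2]<75)).astype(np.uint8),cv2.MORPH_OPEN,np.ones((9,9))));print('ball',cv2.minEnclosingCircle(b))"
```

```text
t: 19.95
tool_pos: [0.5207, -0.0316, 0.1998]
tool_rot: [1.275, -2.871, 0.002]
contact_force: [0.1, 0.3, -1.0]
opening: 0.0056
dish [0.564 0.017 0.2  ] yaw 227.9 t 19.95
[[-1, 0, 0], [-5, 2, 0], [-10, 3, 0], [-17, 5, 0], [-25, 8, 0], [-32, 10, 0], [-40, 13, 0], [-47, 15, 0], [-53, 16, 0], [-56, 18, 0], [-58, 18, 0], [-58, 18, 0]]
[-0.005, -0.019, -0.04, -0.065, -0.093, -0.123, -0.151, -0.177, -0.198, -0.211, -0.216, -0.216] [-0.001, -0.001, -0.216]
ball ((159.34146118164062, 262.1175231933594), 37.66129684448242)
```

```bash
cat >> h.py <<'E'
def ball(name):
    C=cam("wrist");im=imaging.get_image('wrist');cv2.imwrite(f'pics/{name}.png',im[:,:,::-1])
    hsv=cv2.cvtColor(im,cv2.COLOR_RGB2HSV).astype(int)
    m=np.zeros(im.shape[:2],bool);m[190:330,90:250]=1
    b=big(cv2.morphologyEx((m&(hsv[...,2]<75)).astype(np.uint8),cv2.MORPH_OPEN,np.ones((9,9))));(u,r)=cv2.minEnclosingCircle(b)
    o,Rt,q=tool();p=Rt.T@(ray(C,u,q[2]-.003)[0]-q);print('ball px',u,'r',r,'tool mm',np.round(p*1e3,1))
E
python3 -m jog '{"linear":[[0,0,0],[0,0,0],[0,0,0],[0,0,0],[0,0,0],[0,0,0]],"twist":[[0,0,0],[0,0,0],[0,0,0],[0,0,0],[0,0,0],[0,0,0]],"fingers":[0,0,0,0,0,0]}'
python3 -c "
from h import *
ball('w7')"
python3 - <<'E'
import sys;sys.path.insert(0,'.')
from h import *
A,B=[cv2.imread(f"pics/{n}.png",0) for n in("w5","w7")]
for x0,y0,x1,y1 in[(75,38,215,112),(40,108,130,170),(20,120,70,250),(60,140,130,220),(150,115,300,170)]:
    r=cv2.matchTemplate(B[max(0,y0-30):y1+30,max(0,x0-30):x1+30],A[y0:y1,x0:x1],cv2.TM_CCOEFF_NORMED);_,v,_,l=cv2.minMaxLoc(r);print((x0,y0),l[0]+max(0,x0-30)-x0,l[1]+max(0,y0-30)-y0,v)
E
```

```text
t: 20.6
tool_pos: [0.5206, -0.0318, 0.1998]
tool_rot: [1.275, -2.871, 0.002]
contact_force: [0.7, -0.0, -0.9]
opening: 0.0061
ball px (159.34033203125, 262.8865661621094) r 37.72147750854492 tool mm [-76.2   2.3   3. ]
(75, 38) 0 0 0.6119569540023804
(40, 108) -2 1 0.8784764409065247
(20, 120) -1 1 0.9430111646652222
(60, 140) -3 1 0.9539200663566589
(150, 115) 0 0 0.7650912404060364
```

View pics/w7.png

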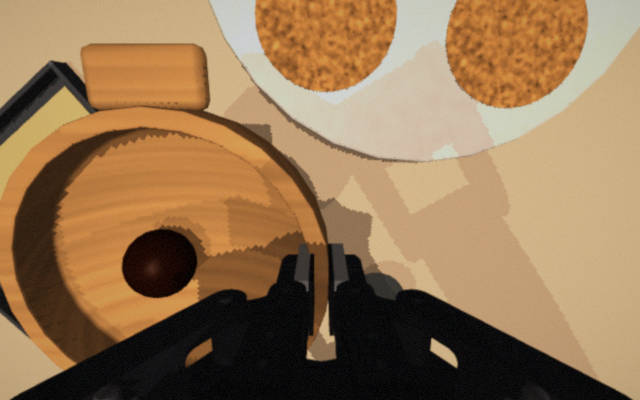

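```bash
sed -i 's/^FR=.*/FR=np.array([.131,.328,.492,.623,.738,.828,.893,.943,.975,.992,1,1])/' h.py; python3 -c "
from h import *
leg(3)"
```

```text
dish [0.564 0.016 0.2  ] yaw 227.9 t 20.65
[[-7, 2, 0], [-19, 6, 0], [-28, 9, 0], [-36, 11, 0], [-42, 13, 0], [-48, 15, 0], [-51, 16, 0], [-54, 17, 0], [-56, 18, 0], [-57, 18, 0], [-58, 18, 0], [-58, 18, 0]]
[-0.028, -0.071, -0.107, -0.135, -0.16, -0.179, -0.193, -0.204, -0.211, -0.215, -0.217, -0.217] [-0.001, -0.001, -0.217]
```

```bash
python3 -m jog '{"linear":[[-7,2,0],[-19,6,0],[-28,9,0],[-36,11,0],[-42,13,0],[-48,15,0],[-51,16,0],[-54,17,0],[-56,18,0],[-57,18,0],[-58,18,0],[-58,18,0]],"twist":[[0,0,-0.028],[0,0,-0.071],[0,0,-0.107],[0,0,-0.135],[0,0,-0.16],[0,0,-0.179],[0,0,-0.193],[0,0,-0.204],[0,0,-0.211],[0,0,-0.215],[0,0,-0.217],[0,0,-0.217]],"fingers":[0,0,0,0,0,0,0,0,0,0,0,0]}'
python3 -c "
from h import *
ball('w8');leg(2)"
```

```text
t: 21.85
tool_pos: [0.5462, 0.0232, 0.1998]
tool_rot: [1.578, -2.716, 0.002]
contact_force: [-0.1, -0.4, -1.5]
opening: 0.0061
ball px (172.61077880859375, 253.69461059570312) r 37.39729309082031 tool mm [-69.5  -2.4   2.9]
dish [0.578 0.08  0.2  ] yaw 240.3 t 21.9
[[-8, 1, 0], [-20, 2, 0], [-31, 3, 0], [-39, 3, 0], [-46, 4, 0], [-52, 4, 0], [-56, 5, 0], [-60, 5, 0], [-62, 5, 0], [-63, 5, 0], [-63, 5, 0], [-63, 5, 0]]
[-0.028, -0.071, -0.106, -0.135, -0.16, -0.179, -0.193, -0.204, -0.211, -0.215, -0.216, -0.216] [-0.001, -0.001, -0.216]
```

```bash
python3 -m jog '{"linear":[[-6,0,0],[-17,1,0],[-27,2,0],[-36,3,0],[-43,4,0],[-49,4,0],[-54,5,0],[-58,5,0],[-61,5,0],[-62,5,0],[-63,5,0],[-63,5,0]],"twist":[[0,0,-0.02],[0,0,-0.058],[0,0,-0.093],[0,0,-0.124],[0,0,-0.148],[0,0,-0.168],[0,0,-0.185],[0,0,-0.199],[0,0,-0.209],[0,0,-0.213],[0,0,-0.216],[0,0,-0.216]],"fingers":[0,0,0,0,0,0,0,0,0,0,0,0]}'
python3 -c "
from h import *
ball('w9');leg(1)"
```

```text
t: 23.1
tool_pos: [0.573, 0.0803, 0.1998]
tool_rot: [1.861, -2.53, 0.002]
contact_force: [-0.1, 0.0, -1.5]
opening: 0.0059
ball px (185.0, 248.0) r 36.87827682495117 tool mm [-63.5  -5.4   2.9]
dish [0.592 0.142 0.2  ] yaw 252.7 t 23.15
[[-9, -1, 0], [-21, -3, 0], [-32, -4, 0], [-41, -5, 0], [-49, -6, 0], [-55, -7, 0], [-59, -7, 0], [-63, -8, 0], [-65, -8, 0], [-66, -8, 0], [-66, -8, 0], [-66, -8, 0]]
[-0.028, -0.071, -0.107, -0.135, -0.16, -0.18, -0.194, -0.205, -0.212, -0.215, -0.217, -0.217] [-0.001, -0.001, -0.217]
```

```bash
python3 -m jog '{"linear":[[-2,1,0],[-6,2,0],[-12,5,0],[-20,8,0],[-29,12,0],[-37,15,0],[-46,19,0],[-54,22,0],[-60,25,0],[-64,26,0],[-66,27,0],[-66,27,0]],"twist":[[0,0,-0.005],[0,0,-0.019],[0,0,-0.04],[0,0,-0.065],[0,0,-0.094],[0,0,-0.123],[0,0,-0.152],[0,0,-0.177],[0,0,-0.198],[0,0,-0.212],[0,0,-0.217],[0,0,-0.217]],"fingers":[0,0,0,0,0,0,0,0,0,0,0,0]}'
python3 -c "
from h import *
ball('w10');leg(1,z1=.13)"
```

```text
t: 24.35
tool_pos: [0.5668, 0.1515, 0.1996]
tool_rot: [2.124, -2.313, 0.002]
contact_force: [0.3, -0.9, -1.6]
opening: 0.0059
ball px (177.21234130859375, 249.68756103515625) r 37.39067840576172 tool mm [-67.4  -4.6   2.9]
dish [0.572 0.216 0.2  ] yaw 265.1 t 24.4
[[1, -4, 9], [2, -11, 23], [3, -17, 34], [4, -21, 43], [5, -25, 51], [6, -28, 58], [6, -31, 62], [7, -32, 66], [7, -33, 68], [7, -34, 69], [7, -34, 70], [7, -34, 70]]
[-0.0, -0.0, -0.0, -0.0, -0.0, -0.0, -0.0, -0.0, -0.0, -0.0, -0.0, -0.0] [-0.0, -0.001, -0.0]
```

```bash
python3 -m jog '{"linear":[[0,-6,2],[1,-14,6],[1,-20,13],[2,-25,21],[3,-28,30],[4,-30,40],[5,-32,49],[6,-33,57],[6,-34,64],[7,-34,68],[7,-34,70],[7,-34,70]],"twist":[[0,0,0],[0,0,0],[0,0,0],[0,0,0],[0,0,0],[0,0,0],[0,0,0],[0,0,0],[0,0,0],[0,0,0],[0,0,0],[0,0,0]],"fingers":[0,0,0,0,0,0,0,0,0,0,0,0]}'
python3 -m jog '{"linear":[[0,0,0],[0,0,0],[0,0,0],[0,0,0],[0,0,0],[0,0,0],[0,0,0],[0,0,0]],"twist":[[0,0,0],[0,0,0],[0,0,0],[0,0,0],[0,0,0],[0,0,0],[0,0,0],[0,0,0]],"fingers":[0,0,0,0,0,0,0,0]}'
python3 -c "
from h import *
ball('w11');leg(1,z1=.13)
w=imaging.get_image('wrist')[:,:,::-1];s=imaging.get_image('scene')[:,:,::-1];t=imaging.get_image('top')[:,:,::-1];cv2.imwrite('pics/top11.png',t);cv2.imwrite('pics/scene11.png',s)
cv2.imwrite('pics/f.png',np.vstack([np.hstack([cv2.resize(w,(400,250)),cv2.resize(s,(400,250))]),cv2.resize(t[80:280,180:500],(800,500))])[:600])"
```

```text
t: 25.6
tool_pos: [0.6001, 0.1413, 0.1296]
tool_rot: [2.124, -2.314, 0.002]
contact_force: [0.5, -0.5, -1.6]
opening: 0.0053
t: 26.4
tool_pos: [0.6001, 0.1413, 0.1295]
tool_rot: [2.124, -2.314, 0.002]
contact_force: [0.5, -0.1, -2.2]
opening: 0.0058
ball px (173.3855743408203, 260.34576416015625) r 37.378082275390625 tool mm [-69.6   0.7   2.9]
dish [0.606 0.206 0.13 ] yaw 265.1 t 26.45
[[0, 0, 0], [0, 0, 0], [0, 0, 0], [0, 0, 0], [0, 0, 0], [0, 0, 0], [0, 0, 0], [0, 0, 0], [0, 0, 0], [0, 0, 0], [0, 0, 0], [0, 0, 0]]
[0.0, 0.0, 0.0, 0.0, 0.0, 0.0, 0.0, 0.0, 0.0, 0.0, 0.0, 0.0] [-0.0, -0.001, 0.0]
```

View pics/f.png

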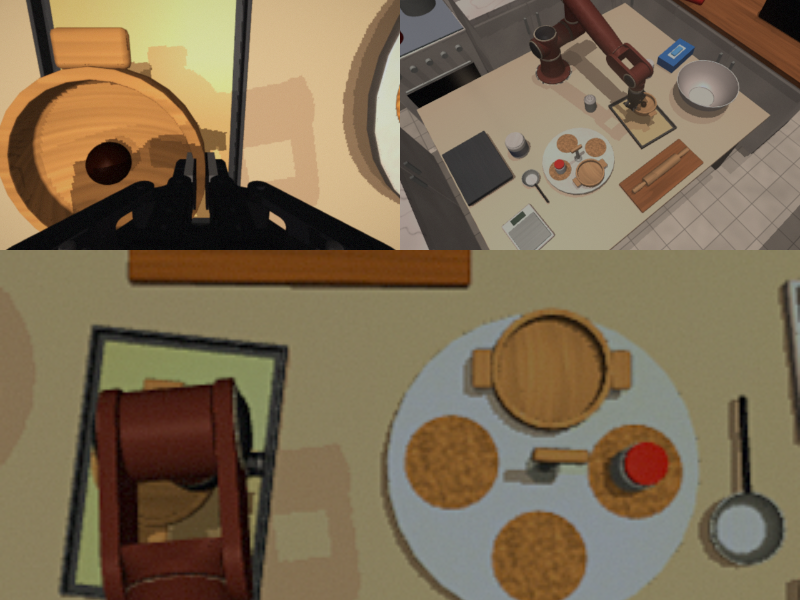

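```bash
python3 - <<'E'
from h import *
A,B=[cv2.imread(f"pics/{n}.png",0) for n in("w5","w11")]
for x0,y0,x1,y1 in[(40,108,130,170),(20,120,70,250),(75,38,215,112)]:
    r=cv2.matchTemplate(B[max(0,y0-30):y1+30,max(0,x0-30):x1+30],A[y0:y1,x0:x1],cv2.TM_CCOEFF_NORMED);_,v,_,l=cv2.minMaxLoc(r);print((x0,y0),l[0]+max(0,x0-30)-x0,l[1]+max(0,y0-30)-y0,round(v,2))
print(ctrl.finish_job())
E
```

```text
(40, 108) 1 0 0.75
(20, 120) -1 1 0.94
(75, 38) 0 0 0.64
the job is handed in; nothing more can be done
None
```

I turned the stand one click by its handle, and the dish with the ball came round to the near place. I gripped the dish by its near wall, lifted it, carried it over the tray while turning it about 87°, and handed the job in still holding it at about 26.5 s.

**Last checks:**
- **Dish position:** the arm's pose puts the dish's middle at (0.606, 0.206), which is the tray centre I measured. The ears are aligned with the tray's long side, about −4.9°. I did not measure either afresh at the end, because the arm hid the dish from the top camera.
- **Height and level:** the underside is about 0.10 m above the counter. The tool was level to about 0.1°. In the wrist picture the dish had shifted by no more than 1 pixel in the gripper since the lift, though the image matches were only fair (0.64–0.94).
- **Ball:** it ended about 4 mm from the dish's middle.
- **Everything else:** the last pictures show the stand resting a quarter turn on. The jar and spare dish are on their places, and nothing looks disturbed.

**Did not go as planned:** the ball rolled within the dish during the carry, to about 10 mm off the middle at one point. I brought it back by changing how I started and stopped the moves, without touching it or tilting the dish.

The gripper read 6 mm on the 8 mm wall, which I put down to the fingers giving under the 80 N grip. I did not check that.

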